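# Turn the leaf of the packing book

### The arm

A 6-joint arm with a two-finger parallel gripper is mounted at the origin on the work surface. World frame = base frame: x ahead of the robot, y to its left, z up, the work surface at z = 0. Lengths are in m, angles in rad, forces in N, time in s.
With the tool pointing down it reaches from about 0.25 to 0.725 m from the base axis. Payload 4 kg.
Tool frame: the origin (TCP) lies between the finger pads; the fingertips stand 11 mm ahead of it and the grasp point (between the pads) lies 8 mm behind it (bot.tip_extent is the distance from the TCP to the fingertips, in m); z points along the fingers, y is the line along which they close (so a half turn about z gives the same grasp; the last joint's range is limited). The gripper opens to 85 mm and grips with 20 to 120 N. Pads are 22 mm wide; open, the fingers measure 114 mm over their backs; the gripper's body (76 mm by 85 mm) begins 54 mm behind the grasp point. The pads swing forward as they close: fully open they stand 13 mm farther back than shut.
Start: joints at [-1.112, 0.241, 0.005, 1.335, 0, 1.571], TCP at [0.221, -0.448, 0.242] pointing down, gripper open.
Joint ranges: [-2.72, 2.72], [-1.05, 1.87], [-1.09, 1.28], [-1.99, 2.15], [-1.42, 1.44], [-3.14, 3.14]. Speed limits (rad/s): [2.79, 2.79, 3.14, 3.14, 3.14, 3.14].

### API

Orientations are given as a unit quaternion [x, y, z, w].
In Python, from workcell import bot gives the robot as it stands. The module is installed in compiled form; this text tells all that it offers.
- The arm moves only by the tool drive_tool, never from a script. Its argument "rows" is a list of rows, each an object of numbers: "dx", "dy", "dz": the shift along the tool's x, y, z in units of 50 mm (1.0 is 50 mm); "wx", "wy", "wz": the turn, a rotation vector about the tool's x, y, z in units of 5 degrees (1.0 is 5 degrees); "hand": the finger opening in mm, from 0 to 85.4. A call has 1 to 20 rows; each row is the pose to reach, as a shift and turn from the pose commanded when the call began, along the tool's axes at that moment; what a row does not reach only later rows make up. A row lasts 1/10 s, in which the tool goes at most 50 mm and 8.59 degrees, less where a joint would pass 70% of its speed; a pose out of reach is approached as far as the arm can. A call with a gripper value outside its range is refused whole. The fingers move at their own pace and stop on an object; the grip force is fixed at half the most. Time passes only in rows, so rows that repeat a pose let the fingers close. It gives the time, the measured TCP pose, the force, the opening and the grip force at its end, in the units of the state.
- bot.get_obs(): the state, without advancing time (a new reading comes with each control period).
- bot.camera(name): name is "scene" or "top" or "wrist"; returns the picture (384x512x3 uint8, red, green, blue); there is no depth.
- bot.get_calibration(name): a dict with "vfov" (degrees; the focal length in pixels is half the picture's height over the tangent of half this angle, whatever the lens; pixels are square), "cx", "cy" (the principal point, pixels), "k1" (the pictures are not rectified: a ray, as slopes to the right and down, at radius r is drawn at 1 + k1 r^2 times it, then the intrinsics apply), "origin" and "rotation" of the camera in the world; the wrist camera has in their place "mount" (4x4, takes a point from camera to tool coordinates, whose origin is the TCP and whose axes are the flange's). Camera axes: x right, y up, looking along -z (the intrinsics and any distortion apply to the point x, -y, -z); pixel columns grow to the right and rows downward; lengths in m; the calibration is good to about 2 mm. A picture is of the moment at which its call begins: read the wrist's pose just before it. get_calibration takes no time and is no camera call.
- bot.job_done(): hands the job in; it is judged then, once.
Trained networks look in the newest picture that a camera, given by its name, has taken for a name from the list of things; names that differ only in an ending like _2 or _b are one class to them, and where a whole thing is asked for, a point or a joint stands for the part that bears it (a point fixed in the world has none). Each returns a list of dicts, best first, with "score" (0 to 1); they miss things now and then, are a little off and sometimes report something else, mostly with a low value. They report only what shows in the picture. A call takes as long as a camera call.
- bot.look_for(camera, thing): "extent" ([centre column, centre row, width, height] in pixels, round what is visible of it).
- bot.outline_of(camera, thing): "region" (384x512 bool, what is visible of it) and "extent" ([centre column, centre row, width, height] in pixels, round what is visible of it).
The state is a dict: "clock": time; "joint_pos": joint angles; "joint_vel": joint speeds; "tau": joint torques, N m; "eef_pos": TCP position; "tool_rot": TCP orientation; "ft_force": force on the tool from outside, world axes, zero at the start; "ft_torque": the same for the moment, N m; "grip_width": finger opening in m; "grasp_force": force on a finger pad.
Only numpy, scipy, OpenCV 4.12 (cv2) and the standard library are available. Lean on these libraries where they do the work, as an engineer would, in place of code of your own. Each camera call takes 0.05 s, during which the arm holds its last target. There are 200 camera calls.

### The job

The packing book lies open with its red-edged leaf left standing part-way up from the right-hand pages. With the fingertips or the outside of the fingers, push this one leaf up and over the spine and press it down gently until it lies fully flat on the left-hand pages. Do not grip, lift or fling anything; leave the yellow-edged leaf on the right, the book in its place and the things around it undisturbed.

Things in the scene. Friction and masses are not known exactly. Their poses are not given: they have to be found in the camera images.
- book: open packing book lying loose on the steel table: blue covers, 228 mm along the spine, 350 mm across, 0.9 kg, rubber feet. Origin on the table under the middle of the spine; x runs along the spine away from the robot, y to the left-hand pages, z up. The left-hand pages are a flat pile, top 18 mm above the table
- spine (a point): middle of the raised leaf's hinge axis, 19.5 mm above the table; the axis runs along the book's x. Axes as the book's. Nine wire loops, 26 mm across, stand along it and rise to 32 mm above the table
- leaf (a joint): angle of the raised, red-edged leaf with the red tab, rad: 0 = flat on the right-hand pages (-y of the book), 1.57 = upright, 3.14 = flat on the left-hand pages; stops at both ends. Stiff binding (0.15 N m): the leaf stays at whatever angle it is left, does not fall by itself, and takes 1 to 2 N at its free edge to move
- leaf_edge (a point): middle of the raised leaf's free edge, mid-thickness. The leaf is a rigid white plastic plate, 3 mm thick, 210 mm along the spine, reaching from 8 to 156 mm from the hinge axis, about 0.09 kg. x axis along the spine; -y points outwards from the spine along the leaf; z is the normal of the face with the gift-box picture
- leaf_tab (a point): middle of the outer end of the raised leaf's red tab (34 mm wide, 3 mm thick, stands out 15 mm beyond the free edge), 60 mm from the middle towards the robot; axes as leaf_edge
- next_leaf (a joint): angle of the yellow-edged leaf with the yellow tab, just below the raised one, same size and same kind of binding (0.12 N m), hinge axis 16 mm above the table: 0 = flat on the right-hand pages; it lies flat or nearly so and must stay there
- gift_a: house-shaped light-blue cardboard gift box with a reindeer face, 75 x 105 mm, 168 mm high with its handle; origin under its centre. A bystander
- tape_roll: roll of brown packing tape lying flat, 104 mm across, 48 mm high; origin under its centre. A bystander
- label_roll: roll of white labels standing on its end, 80 mm across, 50 mm high; origin under its centre. A bystander
- bar_a: blue chocolate box lying flat, 105 x 62 x 16 mm; origin under its centre. A bystander
- bar_b: brown chocolate box lying flat, 105 x 62 x 16 mm; origin under its centre. A bystander
- cutter: orange and black carton cutter lying flat, 150 x 22 x 16 mm; origin on its underside. A bystander

How it is judged:
By the outcome, as a careful person would: the job done as asked, in the order asked, and still so for the second after the job is handed in, with the robot touching nothing.
It also fails if it takes over 38 s, if anything falls off the work surface, if the arm or the gripper's body presses on something with over 40 N, if the wrist force passes 120 N, or if a joint passes its speed limit or range.

## Working session

There is one attempt and no reset: what is moved stays moved. The work goes in short steps, Python scripts to look and compute and a tool call to move; the robot and the scene stay as the last step left them, time stands still between calls to the robot, and variables do not carry over. Pictures are saved under pics/ and viewed, at most 10 in all, crops included, and the job is handed in when it is done.

Besides the shell and the picture viewer there is one more tool, called after "Call:" as name(argument=value, ...), one argument or row to a line, values as JSON. drive_tool: Moves the arm, as the interface text tells. Its arguments: {"type":"object","properties":{"rows":{"type":"array","items":{"type":"object","properties":{"dx":{"type":"number"},"dy":{"type":"number"},"dz":{"type":"number"},"wx":{"type":"number"},"wy":{"type":"number"},"wz":{"type":"number"},"hand":{"type":"number"}}}}},"required":["rows"]}

```bash
mkdir -p pics; cat > h.py <<'E'
from workcell import bot
import numpy as np, cv2
from scipy.spatial.transform import Rotation as R
def cam(n):
    c=bot.get_calibration(n); f=192/np.tan(np.radians(c['vfov'])/2)
    if 'mount' in c:
        o=bot.get_obs(); T=np.eye(4); T[:3,:3]=R.from_quat(o['tool_rot']).as_matrix(); T[:3,3]=o['eef_pos']; M=T@np.array(c['mount'])
    else:
        M=np.eye(4); M[:3,:3]=np.array(c['rotation']); M[:3,3]=c['origin']
    return c,f,M
def proj(n,p):
    c,f,M=cam(n); q=(np.atleast_2d(p)-M[:3,3])@M[:3,:3]; s=np.c_[q[:,0],-q[:,1]]/-q[:,2:]
    s=s*(1+c['k1']*(s**2).sum(1,keepdims=True)); return s*f+[c['cx'],c['cy']]
def ray(n,uv):
    c,f,M=cam(n); d=(np.atleast_2d(uv)-[c['cx'],c['cy']])/f; s=d.copy()
    for _ in range(20): s=d/(1+c['k1']*(s**2).sum(1,keepdims=True))
    return M[:3,3],np.c_[s[:,0],-s[:,1],-np.ones(len(s))]@M[:3,:3].T
def atz(n,uv,z):
    o,d=ray(n,uv); return o+d*((z-o[2])/d[:,2:])
E
python3 - <<'E'
from h import *
for n in ('scene','top'):
    im=bot.camera(n); cv2.imwrite(f'pics/{n}0.png',im[:,:,::-1])
    c,f,M=cam(n); print(n,c,f)
    for t in ('book','leaf','leaf_tab','next_leaf','gift_a','tape_roll','label_roll','bar_a','cutter'):
        print(t,[(round(r['score'],2),np.round(r['extent']).tolist()) for r in bot.look_for(n,t)[:3]])
print(bot.get_obs())
E
```

```text
Traceback (most recent call last):
  File "h.py", line 9, in cam
    M=np.eye(4); M[:3,:3]=np.array(c['rotation']); M[:3,3]=c['origin']
                 ~^^^^^^^
ValueError: could not broadcast input array from shape (4,) into shape (3,3)
```

View pics/scene0.png

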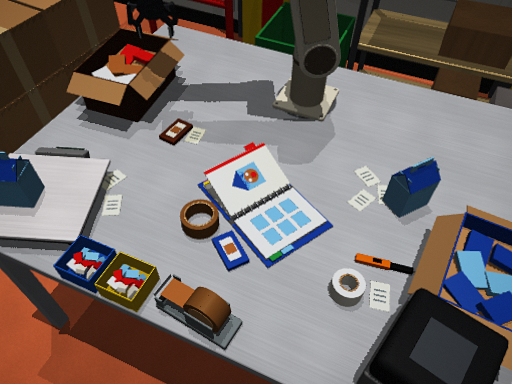

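Scene view: robot at the top, book in the middle (leaf up near (245,170), spine along (232,215)-(290,188)). Rotation is a quaternion; fixing that.

```bash
sed -i "s/np.array(c\['rotation'\])/R.from_quat(c['rotation']).as_matrix()/" h.py
python3 - <<'E'
from h import *
for n in ('scene','top'):
    im=bot.camera(n); cv2.imwrite(f'pics/{n}1.png',im[:,:,::-1])
    c,f,M=cam(n); print(n,c,f)
    for t in ('book','leaf','leaf_tab','next_leaf','gift_a','tape_roll','label_roll','bar_a','cutter'):
        print(t,[(round(r['score'],2),np.round(r['extent']).tolist()) for r in bot.look_for(n,t)[:3]])
im=bot.camera('top'); cv2.imwrite('pics/top1.png',im[:,:,::-1])
print(bot.get_obs())
E
```

```text
scene {'vfov': 49.70094893018399, 'cx': 252.73244483090676, 'cy': 201.14600122041975, 'k1': 0.04246264176187604, 'origin': array([1.21633703, 0.33108041, 0.94342331]), 'rotation': array([0.18401303, 0.27761577, 0.79306869, 0.51001053])} 414.56654130765213
book [(0.77, [266.0, 205.0, 136.0, 126.0])]
leaf [(0.89, [246.0, 177.0, 82.0, 73.0])]
leaf_tab [(0.88, [248.0, 179.0, 84.0, 70.0]), (0.38, [174.0, 131.0, 34.0, 25.0])]
next_leaf [(0.81, [239.0, 197.0, 70.0, 25.0])]
gift_a [(0.95, [410.0, 188.0, 58.0, 58.0]), (0.67, [265.0, 206.0, 132.0, 120.0]), (0.43, [199.0, 218.0, 38.0, 38.0])]
tape_roll [(0.7, [201.0, 219.0, 39.0, 41.0])]
label_roll [(0.85, [347.0, 287.0, 41.0, 40.0]), (0.19, [410.0, 187.0, 57.0, 60.0])]
bar_a [(0.94, [233.0, 251.0, 37.0, 42.0]), (0.74, [175.0, 132.0, 36.0, 26.0])]
cutter [(0.81, [384.0, 264.0, 58.0, 20.0])]
top {'vfov': 57.675241197854966, 'cx': 252.547017511317, 'cy': 184.84323085654418, 'k1': -0.1083237251475921, 'origin': array([0.45630462, 0.02136098, 1.09573097]), 'rotation': array([-0.04378129,  0.03275183,  0.70976786, -0.70231054])} 348.704158310099
boo
[... 479 characters left out ...]
'clock': 1.1, 'joint_pos': array([-1.11198044e+00,  2.40608023e-01,  4.97942169e-03,  1.33515801e+00,
       -1.31593460e-05,  1.57078082e+00]), 'joint_vel': array([ 0.00064593, -0.00090453,  0.00034807,  0.00026618, -0.00083155,
        0.00159204]), 'tau': array([-7.45503276e-04, -3.72221231e+01,  2.52694684e+01,  1.26444491e-03,
       -1.03456341e-04, -4.17321388e-06]), 'eef_pos': array([ 0.2214427 , -0.44829607,  0.24229458]), 'tool_rot': array([ 9.73799437e-01,  2.27408569e-01, -5.30228107e-06,  6.22839335e-06]), 'ft_force': array([-0.41059006,  0.52765122,  1.23372066]), 'ft_torque': array([ 0.01394467, -0.00758518, -0.02334163]), 'grasp_force': 0.0, 'grip_width': 0.08549665985019228}
```

View pics/top1.png

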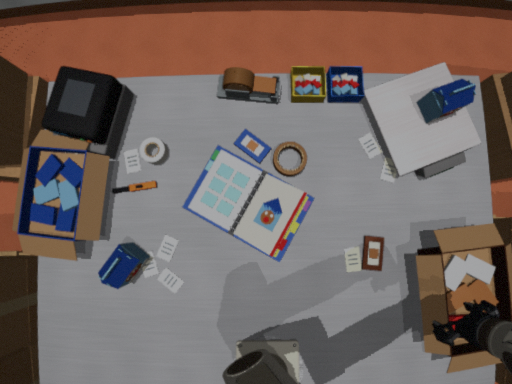

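The top view shows the robot at the bottom, with the spine running from about (232,232) to (263,176). The leaf is right of it, with its red edge near (290,222). I'll enlarge both views.

```bash
python3 - <<'E'
import cv2,numpy as np
a=cv2.imread('pics/top1.png')[140:264,180:320]; b=cv2.imread('pics/scene1.png')[138:268,192:336]
f=lambda i:cv2.resize(i,(400,360)if 0 else None,fx=5.5,fy=4.5,interpolation=cv2.INTER_CUBIC)
cv2.imwrite('pics/ca.png',cv2.resize(a,None,fx=4.5,fy=4.5,interpolation=cv2.INTER_CUBIC))
cv2.imwrite('pics/cb.png',cv2.resize(b,None,fx=4.5,fy=4.5,interpolation=cv2.INTER_CUBIC))
E
```

```text
(no output)
```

View pics/ca.png

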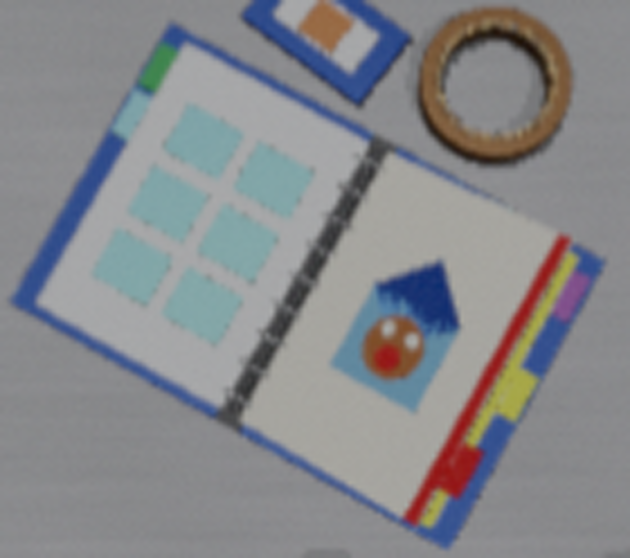

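View pics/cb.png

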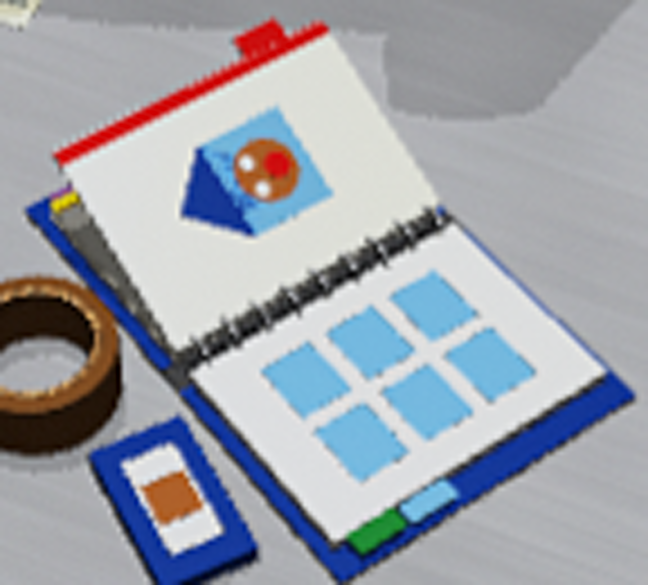

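The crops show the red leaf edge at top px (305.6,192.7)–(271.1,256) and scene px (204.7,173.6)–(264.4,144). I'll fit the book pose and leaf angle from these and the cover corners.

```bash
cat > fit.py <<'E'
from h import *
from scipy.optimize import least_squares
X=.114;Y=.175;zc=.004
def pts(p):
    x,y,t,a=p; c,s=np.cos(t),np.sin(t)
    r=.156
    L=[[X,Y,zc],[-X,Y,zc],[X,-Y,zc],[-X,-Y,zc],[.105,-r*np.cos(a),.0195+r*np.sin(a)],[-.105,-r*np.cos(a),.0195+r*np.sin(a)]]
    L=np.array(L); return np.c_[x+c*L[:,0]-s*L[:,1],y+s*L[:,0]+c*L[:,1],L[:,2]]
T=np.array([[218.7,145.3],[182.7,206.7],[314.4,197.8],[279.3,261.8],[305.6,192.7],[271.1,256]])
S=np.array([[268,267.6],[332.7,226.4],[198.2,184.7],[0,0],[204.7,173.6],[264.4,144]])
k=[0,1,2,4,5]
def res(p): q=pts(p); return np.r_[(proj('top',q)-T).ravel(),(proj('scene',q)-S)[k].ravel()]
m=least_squares(res,[.45,.0,-.5,.5]); P=m.x
print(P,np.round(m.fun,1)); print(pts(P).round(3))
for n,t,uv,z in [('top','tape',(290,158),.048),('top','barA',(251,147),.016),('top','barB',(373,254),.016),('top','gift',(122,268),.1),('top','label',(152,151),.05)]: print(t,atz(n,uv,z).round(3))
E
python3 fit.py
```

```text
[ 0.52111658  0.05669424 -0.5228963   0.38931855] [-2.  -1.1 -2.  -0.4 -1.3 -0.2 -1.5  0.   0.8  0.7  0.4  0.7 -0.6  0.2
  0.3 -0.4 -0.9 -0.4 -1.6 -1.4 -1.7 -1.3]
[[ 0.707  0.151  0.004]
 [ 0.51   0.265  0.004]
 [ 0.532 -0.152  0.004]
 [ 0.335 -0.038  0.004]
 [ 0.54  -0.121  0.079]
 [ 0.358 -0.016  0.079]]
tape [[ 0.651 -0.078  0.048]]
barA [[0.694 0.041 0.016]]
barB [[ 0.355 -0.332  0.016]]
gift [[0.328 0.415 0.1  ]]
label [[0.679 0.347 0.05 ]]
```

```bash
cat > plan.py <<'E'
from h import *
P=[.5211,.0567,-.5229]
c,s=np.cos(P[2]),np.sin(P[2]); ex=np.array([c,s,0]); ey=np.array([-s,c,0]); ez=np.array([0,0,1.])
O=np.array([P[0],P[1],0]); HZ=.0195
def pose(y,z,th,bx=0):   # tip centre in book coords, tilt deg -> TCP pos, R
    t=np.radians(th); d=np.sin(t)*ey-np.cos(t)*ez; x=np.cos(t)*ey+np.sin(t)*ez
    Rm=np.c_[x,np.cross(d,x),d]
    return O+bx*ex+y*ey+z*ez-d*bot.tip_extent, Rm
def rows(ps):
    o=bot.get_obs(); R0=R.from_quat(o['tool_rot']).as_matrix(); p0=o['eef_pos']
    for p,Rm in ps:
        dp=R0.T@(p-p0)/.05; w=np.degrees(R.from_matrix(R0.T@Rm).as_rotvec())/5
        print('{"dx":%.2f,"dy":%.2f,"dz":%.2f,"wx":%.2f,"wy":%.2f,"wz":%.2f,"hand":0},'%(*dp,*w))
def book(): # current tip in book frame, tilt
    o=bot.get_obs(); Rm=R.from_quat(o['tool_rot']).as_matrix(); q=o['eef_pos']+Rm[:,2]*bot.tip_extent-O
    print('t',o['clock'],'tip x,y,z',np.round([q@ex,q@ey,q@ez],4),'tilt',np.degrees(np.arctan2(Rm[:,2]@ey,-Rm[2,2])).round(1),'F',o['ft_force'].round(1),'J',o['joint_pos'].round(2),'g',o['grip_width'])
def push(a,h=.011): # tip centre for leaf angle a (deg) while in contact
    ar=np.radians(a); l=np.array([-np.cos(ar),np.sin(ar)]); n=np.array([np.sin(ar),np.cos(ar)])
    th=max(0,(90-a)*.8); t=np.radians(th); d=np.array([np.sin(t),-np.cos(t)]); x=np.array([np.cos(t),np.sin(t)])
    hz=np.array([0,HZ])
    if a<90: e=hz+.156*l-.0015*n; q=e+.03*d-h*x
    else: q=hz+.126*l-.0015*n-h*x
    return q[0],q[1],th
E
python3 - <<'E'
from plan import *
print(bot.tip_extent); book()
t=np.radians(55); q=np.array([-.128,.041]); b=q-.1*np.array([np.sin(t),-np.cos(t)])
rows([pose(*b,55)]); print(pose(*b,55))
for a in range(22,181,8): print(a,np.round(push(a),3))
E
```

```text
0.011
t 1.1 tip x,y,z [-0.0074 -0.5872  0.2313] tilt -0.0 F [-0.4  0.5  1.2] J [-1.11  0.24  0.    1.34 -0.    1.57] g 0.08549665985019228
{"dx":6.21,"dy":-3.97,"dz":2.75,"wx":3.24,"wy":10.67,"wz":-6.22,"hand":0},
(array([ 0.41176957, -0.13297181,  0.10466698]), array([[ 0.28644104,  0.86637458,  0.40908021],
       [ 0.49693204, -0.49939472,  0.70969251],
       [ 0.81915204,  0.        , -0.57357644]]))
22 [-1.27e-01  5.00e-02  5.44e+01]
30 [-0.121  0.068 48.   ]
38 [-0.112  0.085 41.6  ]
46 [-0.101  0.1   35.2  ]
54 [-0.088  0.113 28.8  ]
62 [-0.073  0.125 22.4  ]
70 [-0.057  0.134 16.   ]
78 [-0.04  0.14  9.6 ]
86 [-0.022  0.144  3.2  ]
94 [-0.004  0.145  0.   ]
102 [0.014 0.143 0.   ]
110 [0.031 0.138 0.   ]
118 [0.047 0.131 0.   ]
126 [0.062 0.122 0.   ]
134 [0.075 0.111 0.   ]
142 [0.087 0.098 0.   ]
150 [0.097 0.084 0.   ]
158 [0.105 0.068 0.   ]
166 [0.111 0.051 0.   ]
174 [0.114 0.034 0.   ]
```

Call:
drive_tool(
  rows=[
    {"dx": 2, "dy": -1.3, "dz": 0.6, "wx": 1, "wy": 3.5, "wz": -2, "hand": 0},
    {"dx": 4, "dy": -2.6, "dz": 1.2, "wx": 2, "wy": 7, "wz": -4, "hand": 0},
    {"dx": 5.4, "dy": -3.6, "dz": 2.0, "wx": 2.8, "wy": 9.2, "wz": -5.4, "hand": 0},
    {"dx": 5.4, "dy": -3.6, "dz": 2.0, "wx": 2.8, "wy": 9.2, "wz": -5.4, "hand": 0},
    {"dx": 5.4, "dy": -3.6, "dz": 2.0, "wx": 2.8, "wy": 9.2, "wz": -5.4, "hand": 0},
    {"dx": 5.4, "dy": -3.6, "dz": 2.0, "wx": 2.8, "wy": 9.2, "wz": -5.4, "hand": 0},
    {"dx": 5.4, "dy": -3.6, "dz": 2.0, "wx": 2.8, "wy": 9.2, "wz": -5.4, "hand": 0},
    {"dx": 6.2, "dy": -3.97, "dz": 2.75, "wx": 3.24, "wy": 10.67, "wz": -6.22, "hand": 0},
    {"dx": 6.2, "dy": -3.97, "dz": 2.75, "wx": 3.24, "wy": 10.67, "wz": -6.22, "hand": 0},
    {"dx": 6.2, "dy": -3.97, "dz": 2.75, "wx": 3.24, "wy": 10.67, "wz": -6.22, "hand": 0},
    {"dx": 6.2, "dy": -3.97, "dz": 2.75, "wx": 3.24, "wy": 10.67, "wz": -6.22, "hand": 0},
    {"dx": 6.2, "dy": -3.97, "dz": 2.75, "wx": 3.24, "wy": 10.67, "wz": -6.22, "hand": 0},
    {"dx": 6.2, "dy": -3.97, "dz": 2.75, "wx": 3.24, "wy": 10.67, "wz": -6.22, "hand": 0},
    {"dx": 6.2, "dy": -3.97, "dz": 2.75, "wx": 3.24, "wy": 10.67, "wz": -6.22, "hand": 0},
  ],
)

```text
clock: 2.5
eef_pos: [0.4119, -0.1343, 0.1068]
tool_rot: [0.768, 0.445, 0.4, -0.228]
ft_force: [0.3, -0.8, -0.7]
grip_width: -0.0004
grasp_force: 0.0
```

```bash
python3 - <<'E'
from plan import *
book()
im=bot.camera('wrist')
sc=bot.camera('scene')[120:280,180:340]
cv2.imwrite('pics/w2.png',np.hstack([im,cv2.resize(sc,(384,384))])[:,:,::-1][:, :896] if 0 else cv2.resize(np.hstack([im,cv2.resize(sc,(384,384))]),(800,343))[:,:,::-1])
# predicted leaf edge ends & hinge in wrist
for a in (.34,.39,.44):
  L=[O+x*ex-.156*np.cos(a)*ey+(HZ+.156*np.sin(a))*ez for x in(.105,-.105)]
  print(a,proj('wrist',L).round().tolist())
t=np.radians(55); q=np.array([-.128,.041]); rows([pose(*q,55)])
E
```

```text
t 2.5 tip x,y,z [ 0.0009 -0.211   0.1005] tilt 54.9 F [ 0.3 -0.8 -0.7] J [-0.86  0.52 -0.39  1.1   0.88  1.02] g -0.00037229459220125045
0.34 [[393.0, 181.0], [118.0, 180.0]]
0.39 [[395.0, 172.0], [115.0, 171.0]]
0.44 [[398.0, 162.0], [113.0, 161.0]]
{"dx":-0.01,"dy":-0.01,"dz":2.03,"wx":0.02,"wy":0.01,"wz":0.02,"hand":0},
```

View pics/w2.png

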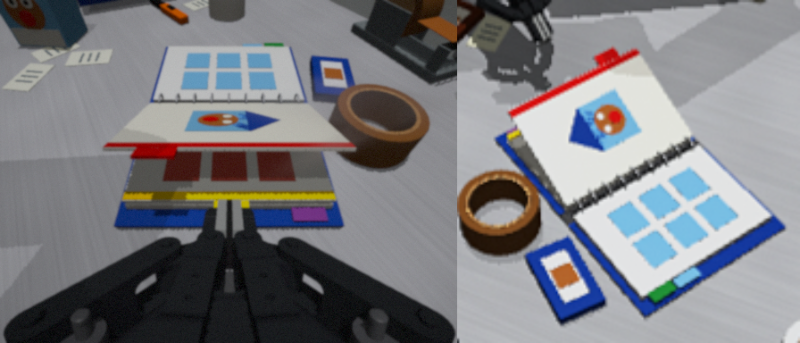

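The wrist view shows the red edge at full-size row ~165, cols 118–396. That matches the prediction for an angle of about 0.41, and the gap above the flat yellow leaf is clear. Inserting now.

Call:
drive_tool(
  rows=[
    {"dz": 0.25, "hand": 0},
    {"dz": 0.5, "hand": 0},
    {"dz": 0.75, "hand": 0},
    {"dz": 1.0, "hand": 0},
    {"dz": 1.25, "hand": 0},
    {"dz": 1.5, "hand": 0},
    {"dz": 1.7, "hand": 0},
    {"dz": 1.9, "hand": 0},
    {"dz": 2.0, "hand": 0},
    {"dz": 2.0, "hand": 0},
  ],
)

```text
invalid input at $.rows[0]: expected keys dx, dy, dz, wx, wy, wz, hand
```

```bash
python3 - <<'E'
from plan import *
book()
rows([pose(*push(a)) for a in np.linspace(22,58,20)])
E
```

```text
t 2.6 tip x,y,z [ 0.0004 -0.2107  0.0997] tilt 54.9 F [-0.3 -0.4  0.2] J [-0.86  0.52 -0.39  1.1   0.88  1.02] g 0.00012326404239589711
{"dx":0.15,"dy":-0.01,"dz":1.94,"wx":0.02,"wy":-0.11,"wz":0.02,"hand":0},
{"dx":0.24,"dy":-0.01,"dz":1.91,"wx":0.02,"wy":-0.41,"wz":0.02,"hand":0},
{"dx":0.33,"dy":-0.01,"dz":1.88,"wx":0.03,"wy":-0.71,"wz":0.02,"hand":0},
{"dx":0.42,"dy":-0.01,"dz":1.86,"wx":0.03,"wy":-1.02,"wz":0.02,"hand":0},
{"dx":0.52,"dy":-0.01,"dz":1.84,"wx":0.03,"wy":-1.32,"wz":0.02,"hand":0},
{"dx":0.61,"dy":-0.01,"dz":1.82,"wx":0.03,"wy":-1.62,"wz":0.02,"hand":0},
{"dx":0.70,"dy":-0.01,"dz":1.81,"wx":0.03,"wy":-1.92,"wz":0.02,"hand":0},
{"dx":0.80,"dy":-0.01,"dz":1.80,"wx":0.03,"wy":-2.23,"wz":0.02,"hand":0},
{"dx":0.89,"dy":-0.01,"dz":1.79,"wx":0.03,"wy":-2.53,"wz":0.02,"hand":0},
{"dx":0.99,"dy":-0.01,"dz":1.79,"wx":0.03,"wy":-2.83,"wz":0.02,"hand":0},
{"dx":1.08,"dy":-0.01,"dz":1.79,"wx":0.03,"wy":-3.14,"wz":0.02,"hand":0},
{"dx":1.18,"dy":-0.01,"dz":1.79,"wx":0.03,"wy":-3.44,"wz":0.02,"hand":0},
{"dx":1.27,"dy":-0.01,"dz":1.80,"wx":0.03,"wy":-3.74,"wz":0.02,"hand":0},
{"dx":1.37,"dy":-0.01,"dz":1.81,"wx":0.03,"wy":-4.05,"wz":0.02,"hand":0},
{"dx":1.46,"dy":-0.01,"dz":1.82,"wx":0.03,"wy":-4.35,"wz":0.02,"hand":0},
{"dx":1.55,"dy":-0.01,"dz":1.84,"wx":0.03,"wy":-4.65,"wz":0.02,"hand":0},
{"dx":1.64,"dy":-0.01,"dz":1.85,"wx":0.03,"wy":-4.96,"wz":0.02,"hand":0},
{"dx":1.74,"dy":-0.01,"dz":1.88,"wx":0.03,"wy":-5.26,"wz":0.02,"hand":0},
{"dx":1.83,"dy":-0.01,"dz":1.90,"wx":0.03,"wy":-5.56,"wz":0.02,"hand":0},
{"dx":1.92,"dy":-0.01,"dz":1.93,"wx":0.03,"wy":-5.87,"wz":0.02,"hand":0},
```

Call:
drive_tool(
  rows=[
    {"dx": 0, "dy": 0, "dz": 0.25, "wx": 0, "wy": 0, "wz": 0, "hand": 0},
    {"dx": 0, "dy": 0, "dz": 0.5, "wx": 0, "wy": 0, "wz": 0, "hand": 0},
    {"dx": 0, "dy": 0, "dz": 0.75, "wx": 0, "wy": 0, "wz": 0, "hand": 0},
    {"dx": 0, "dy": 0, "dz": 1.0, "wx": 0, "wy": 0, "wz": 0, "hand": 0},
    {"dx": 0, "dy": 0, "dz": 1.25, "wx": 0, "wy": 0, "wz": 0, "hand": 0},
    {"dx": 0, "dy": 0, "dz": 1.5, "wx": 0, "wy": 0, "wz": 0, "hand": 0},
    {"dx": 0, "dy": 0, "dz": 1.7, "wx": 0, "wy": 0, "wz": 0, "hand": 0},
    {"dx": 0, "dy": 0, "dz": 1.9, "wx": 0, "wy": 0, "wz": 0, "hand": 0},
    {"dx": 0, "dy": 0, "dz": 2.0, "wx": 0, "wy": 0, "wz": 0, "hand": 0},
    {"dx": 0, "dy": 0, "dz": 2.0, "wx": 0, "wy": 0, "wz": 0, "hand": 0},
  ],
)

```text
clock: 3.6
eef_pos: [0.4522, -0.0616, 0.0475]
tool_rot: [0.768, 0.444, 0.4, -0.231]
ft_force: [-0.1, -0.7, 0.5]
grip_width: 0.0
grasp_force: 0.0
```

```bash
python3 - <<'E'
from plan import *
book()
rows([pose(*push(a)) for a in np.linspace(22,58,20)[1::2]])
E
```

```text
t 3.6 tip x,y,z [-0.0006 -0.1279  0.0412] tilt 55.0 F [-0.1 -0.7  0.5] J [-0.68  0.56 -0.53  0.7   0.94  1.3 ] g 4.3562580303275025e-05
{"dx":0.25,"dy":0.01,"dz":-0.12,"wx":-0.01,"wy":-0.42,"wz":0.00,"hand":0},
{"dx":0.43,"dy":0.01,"dz":-0.17,"wx":-0.01,"wy":-1.03,"wz":0.00,"hand":0},
{"dx":0.62,"dy":0.01,"dz":-0.20,"wx":-0.01,"wy":-1.64,"wz":0.00,"hand":0},
{"dx":0.81,"dy":0.01,"dz":-0.23,"wx":-0.01,"wy":-2.24,"wz":0.00,"hand":0},
{"dx":1.00,"dy":0.01,"dz":-0.24,"wx":-0.01,"wy":-2.85,"wz":0.01,"hand":0},
{"dx":1.19,"dy":0.01,"dz":-0.23,"wx":-0.01,"wy":-3.45,"wz":0.01,"hand":0},
{"dx":1.37,"dy":0.01,"dz":-0.22,"wx":-0.01,"wy":-4.06,"wz":0.01,"hand":0},
{"dx":1.56,"dy":0.01,"dz":-0.19,"wx":-0.01,"wy":-4.67,"wz":0.01,"hand":0},
{"dx":1.74,"dy":0.01,"dz":-0.15,"wx":-0.01,"wy":-5.27,"wz":0.01,"hand":0},
{"dx":1.93,"dy":0.01,"dz":-0.10,"wx":-0.01,"wy":-5.88,"wz":0.01,"hand":0},
```

Call:
drive_tool(
  rows=[
    {"dx": 0.15, "dy": 0, "dz": -0.08, "wx": 0, "wy": -0.2, "wz": 0, "hand": 0},
    {"dx": 0.25, "dy": 0, "dz": -0.12, "wx": 0, "wy": -0.4, "wz": 0, "hand": 0},
    {"dx": 0.34, "dy": 0, "dz": -0.15, "wx": 0, "wy": -0.7, "wz": 0, "hand": 0},
    {"dx": 0.43, "dy": 0, "dz": -0.17, "wx": 0, "wy": -1.0, "wz": 0, "hand": 0},
    {"dx": 0.52, "dy": 0, "dz": -0.19, "wx": 0, "wy": -1.3, "wz": 0, "hand": 0},
    {"dx": 0.62, "dy": 0, "dz": -0.2, "wx": 0, "wy": -1.6, "wz": 0, "hand": 0},
    {"dx": 0.72, "dy": 0, "dz": -0.22, "wx": 0, "wy": -1.9, "wz": 0, "hand": 0},
    {"dx": 0.81, "dy": 0, "dz": -0.23, "wx": 0, "wy": -2.2, "wz": 0, "hand": 0},
    {"dx": 0.9, "dy": 0, "dz": -0.24, "wx": 0, "wy": -2.5, "wz": 0, "hand": 0},
    {"dx": 1.0, "dy": 0, "dz": -0.24, "wx": 0, "wy": -2.8, "wz": 0, "hand": 0},
    {"dx": 1.1, "dy": 0, "dz": -0.24, "wx": 0, "wy": -3.1, "wz": 0, "hand": 0},
    {"dx": 1.19, "dy": 0, "dz": -0.23, "wx": 0, "wy": -3.4, "wz": 0, "hand": 0},
    {"dx": 1.28, "dy": 0, "dz": -0.23, "wx": 0, "wy": -3.7, "wz": 0, "hand": 0},
    {"dx": 1.37, "dy": 0, "dz": -0.22, "wx": 0, "wy": -4.0, "wz": 0, "hand": 0},
    {"dx": 1.47, "dy": 0, "dz": -0.2, "wx": 0, "wy": -4.3, "wz": 0, "hand": 0},
    {"dx": 1.56, "dy": 0, "dz": -0.19, "wx": 0, "wy": -4.6, "wz": 0, "hand": 0},
    {"dx": 1.65, "dy": 0, "dz": -0.17, "wx": 0, "wy": -4.9, "wz": 0, "hand": 0},
    {"dx": 1.74, "dy": 0, "dz": -0.15, "wx": 0, "wy": -5.2, "wz": 0, "hand": 0},
    {"dx": 1.83, "dy": 0, "dz": -0.13, "wx": 0, "wy": -5.5, "wz": 0, "hand": 0},
    {"dx": 1.93, "dy": 0, "dz": -0.1, "wx": 0, "wy": -5.9, "wz": 0, "hand": 0},
  ],
)

```text
clock: 5.6
eef_pos: [0.4778, -0.0174, 0.1294]
tool_rot: [0.845, 0.488, 0.19, -0.11]
ft_force: [-0.6, -0.2, -1.3]
grip_width: -0.0003
grasp_force: 0.6
```

```bash
python3 - <<'E'
from plan import *
book()
im=bot.camera('wrist')
sc=bot.camera('scene')[120:280,180:340]
cv2.imwrite('pics/w3.png',cv2.resize(np.hstack([im,cv2.resize(sc,(384,384))]),(800,343))[:,:,::-1])
rows([pose(*push(a)) for a in np.linspace(58,98,11)[1:]])
E
```

```text
t 5.6 tip x,y,z [-0.0005 -0.0811  0.1194] tilt 25.4 F [-0.6 -0.2 -1.3] J [-0.29  0.21 -0.43  0.82  0.43  1.82] g -0.0003328892228463278
{"dx":0.17,"dy":-0.00,"dz":-0.02,"wx":0.01,"wy":-0.62,"wz":0.03,"hand":0},
{"dx":0.36,"dy":-0.00,"dz":-0.04,"wx":0.01,"wy":-1.26,"wz":0.03,"hand":0},
{"dx":0.56,"dy":0.00,"dz":-0.04,"wx":0.01,"wy":-1.90,"wz":0.03,"hand":0},
{"dx":0.76,"dy":0.00,"dz":-0.03,"wx":0.01,"wy":-2.54,"wz":0.03,"hand":0},
{"dx":0.96,"dy":0.00,"dz":-0.01,"wx":0.01,"wy":-3.18,"wz":0.03,"hand":0},
{"dx":1.15,"dy":0.00,"dz":0.03,"wx":0.01,"wy":-3.82,"wz":0.03,"hand":0},
{"dx":1.34,"dy":0.00,"dz":0.08,"wx":0.01,"wy":-4.46,"wz":0.03,"hand":0},
{"dx":1.53,"dy":0.00,"dz":0.15,"wx":0.01,"wy":-5.10,"wz":0.03,"hand":0},
{"dx":1.68,"dy":0.00,"dz":0.23,"wx":0.01,"wy":-5.10,"wz":0.03,"hand":0},
{"dx":1.83,"dy":0.00,"dz":0.32,"wx":0.01,"wy":-5.10,"wz":0.03,"hand":0},
```

View pics/w3.png

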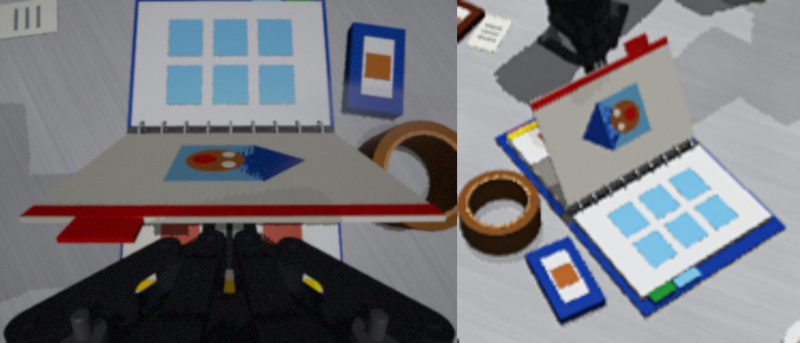

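The leaf is up at roughly 57° with the fingers behind it (red edge at wrist row ~210). The book and next leaf haven't moved. Continuing.

Call:
drive_tool(
  rows=[
    {"dx": 0.08, "dy": 0, "dz": -0.01, "wx": 0, "wy": -0.3, "wz": 0, "hand": 0},
    {"dx": 0.17, "dy": 0, "dz": -0.02, "wx": 0, "wy": -0.6, "wz": 0, "hand": 0},
    {"dx": 0.27, "dy": 0, "dz": -0.03, "wx": 0, "wy": -0.95, "wz": 0, "hand": 0},
    {"dx": 0.36, "dy": 0, "dz": -0.04, "wx": 0, "wy": -1.25, "wz": 0, "hand": 0},
    {"dx": 0.46, "dy": 0, "dz": -0.04, "wx": 0, "wy": -1.6, "wz": 0, "hand": 0},
    {"dx": 0.56, "dy": 0, "dz": -0.04, "wx": 0, "wy": -1.9, "wz": 0, "hand": 0},
    {"dx": 0.66, "dy": 0, "dz": -0.03, "wx": 0, "wy": -2.2, "wz": 0, "hand": 0},
    {"dx": 0.76, "dy": 0, "dz": -0.03, "wx": 0, "wy": -2.55, "wz": 0, "hand": 0},
    {"dx": 0.86, "dy": 0, "dz": -0.02, "wx": 0, "wy": -2.85, "wz": 0, "hand": 0},
    {"dx": 0.96, "dy": 0, "dz": -0.01, "wx": 0, "wy": -3.2, "wz": 0, "hand": 0},
    {"dx": 1.05, "dy": 0, "dz": 0.01, "wx": 0, "wy": -3.5, "wz": 0, "hand": 0},
    {"dx": 1.15, "dy": 0, "dz": 0.03, "wx": 0, "wy": -3.8, "wz": 0, "hand": 0},
    {"dx": 1.25, "dy": 0, "dz": 0.05, "wx": 0, "wy": -4.1, "wz": 0, "hand": 0},
    {"dx": 1.34, "dy": 0, "dz": 0.08, "wx": 0, "wy": -4.45, "wz": 0, "hand": 0},
    {"dx": 1.44, "dy": 0, "dz": 0.11, "wx": 0, "wy": -4.8, "wz": 0, "hand": 0},
    {"dx": 1.53, "dy": 0, "dz": 0.15, "wx": 0, "wy": -5.1, "wz": 0, "hand": 0},
    {"dx": 1.6, "dy": 0, "dz": 0.19, "wx": 0, "wy": -5.1, "wz": 0, "hand": 0},
    {"dx": 1.68, "dy": 0, "dz": 0.23, "wx": 0, "wy": -5.1, "wz": 0, "hand": 0},
    {"dx": 1.75, "dy": 0, "dz": 0.27, "wx": 0, "wy": -5.1, "wz": 0, "hand": 0},
    {"dx": 1.83, "dy": 0, "dz": 0.32, "wx": 0, "wy": -5.1, "wz": 0, "hand": 0},
  ],
)

```text
clock: 7.7
eef_pos: [0.5227, 0.0598, 0.1543]
tool_rot: [0.866, 0.5, -0.0, 0.0]
ft_force: [0.3, -0.8, 0.2]
grip_width: -0.0001
grasp_force: 0.6
```

```bash
python3 - <<'E'
from plan import *
book()
rows([pose(*push(a)) for a in np.linspace(98,142,11)[1:]])
E
```

```text
t 7.7 tip x,y,z [-0.0002  0.0035  0.1433] tilt -0.0 F [ 0.3 -0.8  0.2] J [ 0.11  0.35 -0.09  1.14 -0.    2.21] g -0.0001020625403282834
{"dx":0.22,"dy":0.00,"dz":0.01,"wx":0.00,"wy":0.00,"wz":-0.01,"hand":0},
{"dx":0.41,"dy":0.00,"dz":0.06,"wx":0.00,"wy":0.00,"wz":-0.01,"hand":0},
{"dx":0.59,"dy":0.00,"dz":0.12,"wx":0.00,"wy":0.00,"wz":-0.01,"hand":0},
{"dx":0.77,"dy":0.00,"dz":0.19,"wx":0.00,"wy":0.00,"wz":-0.01,"hand":0},
{"dx":0.94,"dy":0.00,"dz":0.28,"wx":0.00,"wy":0.00,"wz":-0.01,"hand":0},
{"dx":1.11,"dy":0.00,"dz":0.38,"wx":0.00,"wy":0.00,"wz":-0.01,"hand":0},
{"dx":1.27,"dy":0.00,"dz":0.49,"wx":0.00,"wy":0.00,"wz":-0.01,"hand":0},
{"dx":1.41,"dy":0.00,"dz":0.62,"wx":0.00,"wy":0.00,"wz":-0.01,"hand":0},
{"dx":1.55,"dy":0.00,"dz":0.75,"wx":0.00,"wy":0.00,"wz":-0.01,"hand":0},
{"dx":1.68,"dy":0.00,"dz":0.90,"wx":0.00,"wy":0.00,"wz":-0.01,"hand":0},
```

Call:
drive_tool(
  rows=[
    {"dx": 0.12, "dy": 0, "dz": 0.0, "wx": 0, "wy": 0, "wz": 0, "hand": 0},
    {"dx": 0.22, "dy": 0, "dz": 0.01, "wx": 0, "wy": 0, "wz": 0, "hand": 0},
    {"dx": 0.32, "dy": 0, "dz": 0.03, "wx": 0, "wy": 0, "wz": 0, "hand": 0},
    {"dx": 0.41, "dy": 0, "dz": 0.06, "wx": 0, "wy": 0, "wz": 0, "hand": 0},
    {"dx": 0.5, "dy": 0, "dz": 0.09, "wx": 0, "wy": 0, "wz": 0, "hand": 0},
    {"dx": 0.59, "dy": 0, "dz": 0.12, "wx": 0, "wy": 0, "wz": 0, "hand": 0},
    {"dx": 0.68, "dy": 0, "dz": 0.15, "wx": 0, "wy": 0, "wz": 0, "hand": 0},
    {"dx": 0.77, "dy": 0, "dz": 0.19, "wx": 0, "wy": 0, "wz": 0, "hand": 0},
    {"dx": 0.86, "dy": 0, "dz": 0.23, "wx": 0, "wy": 0, "wz": 0, "hand": 0},
    {"dx": 0.94, "dy": 0, "dz": 0.28, "wx": 0, "wy": 0, "wz": 0, "hand": 0},
    {"dx": 1.03, "dy": 0, "dz": 0.33, "wx": 0, "wy": 0, "wz": 0, "hand": 0},
    {"dx": 1.11, "dy": 0, "dz": 0.38, "wx": 0, "wy": 0, "wz": 0, "hand": 0},
    {"dx": 1.19, "dy": 0, "dz": 0.44, "wx": 0, "wy": 0, "wz": 0, "hand": 0},
    {"dx": 1.27, "dy": 0, "dz": 0.49, "wx": 0, "wy": 0, "wz": 0, "hand": 0},
    {"dx": 1.34, "dy": 0, "dz": 0.55, "wx": 0, "wy": 0, "wz": 0, "hand": 0},
    {"dx": 1.41, "dy": 0, "dz": 0.62, "wx": 0, "wy": 0, "wz": 0, "hand": 0},
    {"dx": 1.48, "dy": 0, "dz": 0.68, "wx": 0, "wy": 0, "wz": 0, "hand": 0},
    {"dx": 1.55, "dy": 0, "dz": 0.75, "wx": 0, "wy": 0, "wz": 0, "hand": 0},
    {"dx": 1.62, "dy": 0, "dz": 0.82, "wx": 0, "wy": 0, "wz": 0, "hand": 0},
    {"dx": 1.68, "dy": 0, "dz": 0.9, "wx": 0, "wy": 0, "wz": 0, "hand": 0},
  ],
)

```text
clock: 9.7
eef_pos: [0.5648, 0.133, 0.1091]
tool_rot: [0.866, 0.5, 0.0, -0.0]
ft_force: [-0.2, -0.3, 0.1]
grip_width: 0.0
grasp_force: 0.4
```

```bash
python3 - <<'E'
from plan import *
book()
im=bot.camera('wrist')
sc=bot.camera('scene')[120:280,180:340]
cv2.imwrite('pics/w4.png',cv2.resize(np.hstack([im,cv2.resize(sc,(384,384))]),(800,343))[:,:,::-1])
rows([pose(*push(a)) for a in np.linspace(142,180,11)[1:]])
E
```

```text
t 9.7 tip x,y,z [-0.0002  0.0879  0.0981] tilt 0.0 F [-0.2 -0.3  0.1] J [0.23 0.48 0.   1.09 0.   2.32] g 6.853013431587869e-06
{"dx":0.09,"dy":0.01,"dz":0.12,"wx":-0.01,"wy":0.00,"wz":0.01,"hand":0},
{"dx":0.18,"dy":0.01,"dz":0.26,"wx":-0.01,"wy":0.00,"wz":0.01,"hand":0},
{"dx":0.26,"dy":0.01,"dz":0.41,"wx":-0.01,"wy":0.00,"wz":0.01,"hand":0},
{"dx":0.33,"dy":0.01,"dz":0.56,"wx":-0.01,"wy":0.00,"wz":0.01,"hand":0},
{"dx":0.40,"dy":0.01,"dz":0.71,"wx":-0.01,"wy":0.00,"wz":0.01,"hand":0},
{"dx":0.45,"dy":0.01,"dz":0.87,"wx":-0.01,"wy":0.00,"wz":0.01,"hand":0},
{"dx":0.49,"dy":0.01,"dz":1.03,"wx":-0.01,"wy":0.00,"wz":0.01,"hand":0},
{"dx":0.52,"dy":0.01,"dz":1.20,"wx":-0.01,"wy":0.00,"wz":0.01,"hand":0},
{"dx":0.54,"dy":0.01,"dz":1.37,"wx":-0.01,"wy":0.00,"wz":0.01,"hand":0},
{"dx":0.54,"dy":0.01,"dz":1.53,"wx":-0.01,"wy":0.00,"wz":0.01,"hand":0},
```

View pics/w4.png

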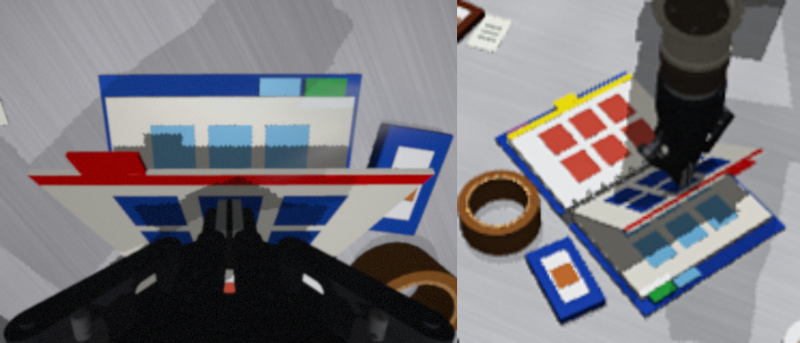

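The leaf has passed vertical to about 140°, with the fingertips on its back face. The yellow leaf is still flat on the right. Lowering it now.

Call:
drive_tool(
  rows=[
    {"dx": 0.05, "dy": 0, "dz": 0.06, "wx": 0, "wy": 0, "wz": 0, "hand": 0},
    {"dx": 0.09, "dy": 0, "dz": 0.12, "wx": 0, "wy": 0, "wz": 0, "hand": 0},
    {"dx": 0.14, "dy": 0, "dz": 0.19, "wx": 0, "wy": 0, "wz": 0, "hand": 0},
    {"dx": 0.18, "dy": 0, "dz": 0.26, "wx": 0, "wy": 0, "wz": 0, "hand": 0},
    {"dx": 0.22, "dy": 0, "dz": 0.33, "wx": 0, "wy": 0, "wz": 0, "hand": 0},
    {"dx": 0.26, "dy": 0, "dz": 0.41, "wx": 0, "wy": 0, "wz": 0, "hand": 0},
    {"dx": 0.3, "dy": 0, "dz": 0.48, "wx": 0, "wy": 0, "wz": 0, "hand": 0},
    {"dx": 0.33, "dy": 0, "dz": 0.56, "wx": 0, "wy": 0, "wz": 0, "hand": 0},
    {"dx": 0.37, "dy": 0, "dz": 0.63, "wx": 0, "wy": 0, "wz": 0, "hand": 0},
    {"dx": 0.4, "dy": 0, "dz": 0.71, "wx": 0, "wy": 0, "wz": 0, "hand": 0},
    {"dx": 0.43, "dy": 0, "dz": 0.79, "wx": 0, "wy": 0, "wz": 0, "hand": 0},
    {"dx": 0.45, "dy": 0, "dz": 0.87, "wx": 0, "wy": 0, "wz": 0, "hand": 0},
    {"dx": 0.47, "dy": 0, "dz": 0.95, "wx": 0, "wy": 0, "wz": 0, "hand": 0},
    {"dx": 0.49, "dy": 0, "dz": 1.03, "wx": 0, "wy": 0, "wz": 0, "hand": 0},
    {"dx": 0.51, "dy": 0, "dz": 1.11, "wx": 0, "wy": 0, "wz": 0, "hand": 0},
    {"dx": 0.52, "dy": 0, "dz": 1.2, "wx": 0, "wy": 0, "wz": 0, "hand": 0},
    {"dx": 0.53, "dy": 0, "dz": 1.28, "wx": 0, "wy": 0, "wz": 0, "hand": 0},
    {"dx": 0.54, "dy": 0, "dz": 1.35, "wx": 0, "wy": 0, "wz": 0, "hand": 0},
    {"dx": 0.54, "dy": 0, "dz": 1.4, "wx": 0, "wy": 0, "wz": 0, "hand": 0},
    {"dx": 0.54, "dy": 0, "dz": 1.44, "wx": 0, "wy": 0, "wz": 0, "hand": 0},
  ],
)

```text
clock: 11.8
eef_pos: [0.578, 0.1561, 0.0371]
tool_rot: [0.866, 0.5, -0.0, -0.0]
ft_force: [-0.3, -0.2, 1.5]
grip_width: 0.0002
grasp_force: 0.3
```

```bash
python3 -c "
from plan import *
book()"
```

```text
t 11.8 tip x,y,z [-0.0004  0.1146  0.0261] tilt 0.0 F [-0.3 -0.2  1.5] J [ 0.26  0.59 -0.03  0.96  0.    2.36] g 0.00016123626610708934
```

Tip at 26 mm. The leaf face should sit at 21 mm, so I'll press in small steps and watch the force.

Call:
drive_tool(
  rows=[
    {"dx": 0, "dy": 0, "dz": 0.03, "wx": 0, "wy": 0, "wz": 0, "hand": 0},
    {"dx": 0, "dy": 0, "dz": 0.06, "wx": 0, "wy": 0, "wz": 0, "hand": 0},
    {"dx": 0, "dy": 0, "dz": 0.08, "wx": 0, "wy": 0, "wz": 0, "hand": 0},
    {"dx": 0, "dy": 0, "dz": 0.1, "wx": 0, "wy": 0, "wz": 0, "hand": 0},
    {"dx": 0, "dy": 0, "dz": 0.1, "wx": 0, "wy": 0, "wz": 0, "hand": 0},
  ],
)

```text
clock: 12.3
eef_pos: [0.5779, 0.1559, 0.0322]
tool_rot: [0.866, 0.5, -0.0, -0.0]
ft_force: [0.8, -0.2, -0.3]
grip_width: -0.0001
grasp_force: 0.0
```

Call:
drive_tool(
  rows=[
    {"dx": 0, "dy": 0, "dz": 0.01, "wx": 0, "wy": 0, "wz": 0, "hand": 0},
    {"dx": 0, "dy": 0, "dz": 0.02, "wx": 0, "wy": 0, "wz": 0, "hand": 0},
    {"dx": 0, "dy": 0, "dz": 0.02, "wx": 0, "wy": 0, "wz": 0, "hand": 0},
  ],
)

```text
clock: 12.6
eef_pos: [0.578, 0.1559, 0.032]
tool_rot: [0.866, 0.5, 0.0, 0.0]
ft_force: [-1.9, 0.3, 5.3]
grip_width: -0.0004
grasp_force: 2.4
```

Call:
drive_tool(
  rows=[
    {"dx": 0, "dy": 0, "dz": 0.01, "wx": 0, "wy": 0, "wz": 0, "hand": 0},
    {"dx": 0, "dy": 0, "dz": 0.01, "wx": 0, "wy": 0, "wz": 0, "hand": 0},
    {"dx": 0, "dy": 0, "dz": 0.01, "wx": 0, "wy": 0, "wz": 0, "hand": 0},
  ],
)

```text
clock: 12.9
eef_pos: [0.578, 0.1559, 0.032]
tool_rot: [0.866, 0.5, 0.0, 0.0]
ft_force: [-3.0, -1.3, 8.0]
grip_width: -0.0001
grasp_force: 3.6
```

Call:
drive_tool(
  rows=[
    {"dx": 0, "dy": 0, "dz": -0.1, "wx": 0, "wy": 0, "wz": 0, "hand": 0},
    {"dx": 0, "dy": 0, "dz": -0.3, "wx": 0, "wy": 0, "wz": 0, "hand": 0},
    {"dx": 0, "dy": 0, "dz": -0.7, "wx": 0, "wy": 0, "wz": 0, "hand": 0},
    {"dx": 0, "dy": 0, "dz": -1.3, "wx": 0, "wy": 0, "wz": 0, "hand": 0},
    {"dx": -0.5, "dy": 0, "dz": -2, "wx": 0, "wy": 0, "wz": 0, "hand": 0},
    {"dx": -1.2, "dy": 0, "dz": -2.7, "wx": 0, "wy": 0, "wz": 0, "hand": 0},
    {"dx": -2, "dy": 0, "dz": -3, "wx": 0, "wy": 0, "wz": 0, "hand": 0},
    {"dx": -2.8, "dy": 0, "dz": -3, "wx": 0, "wy": 0, "wz": 0, "hand": 0},
    {"dx": -3.6, "dy": 0, "dz": -3, "wx": 0, "wy": 0, "wz": 0, "hand": 0},
    {"dx": -4.4, "dy": 0, "dz": -3, "wx": 0, "wy": 0, "wz": 0, "hand": 0},
    {"dx": -5, "dy": 0, "dz": -3, "wx": 0, "wy": 0, "wz": 0, "hand": 0},
    {"dx": -5, "dy": 0, "dz": -3, "wx": 0, "wy": 0, "wz": 0, "hand": 0},
  ],
)

```text
clock: 14.1
eef_pos: [0.4514, -0.0631, 0.1815]
tool_rot: [0.867, 0.498, -0.0, 0.0]
ft_force: [0.6, -0.1, 0.2]
grip_width: 0.0004
grasp_force: 0.0
```

```bash
python3 - <<'E'
from plan import *
book()
t=bot.camera('top')[130:274,170:330]; s=bot.camera('scene')[130:274,190:350]
cv2.imwrite('pics/f.png',cv2.resize(np.hstack([t,s]),None,fx=2.5,fy=2.5,interpolation=cv2.INTER_CUBIC)[:,:,::-1])
for a in (3.14,3.09,3.04):
  L=[O+x*ex-.156*np.cos(a)*ey+(HZ+.156*np.sin(a))*ez for x in(.105,-.105)]
  for n,o in(('top',[170,130]),('scene',[190,130])): print(a,n,((proj(n,L)-o)*2.5).round(1).tolist())
E
```

```text
t 14.1 tip x,y,z [-0.0006 -0.1386  0.1705] tilt -0.0 F [ 0.6 -0.1  0.2] J [-0.14  0.19 -0.22  1.16 -0.    1.96] g 0.00039003901464673474
3.14 top [[124.7, 46.1], [40.6, 191.3]]
3.14 scene [[190.0, 319.1], [342.0, 224.2]]
3.09 top [[124.2, 44.8], [39.4, 191.1]]
3.09 scene [[190.2, 315.0], [342.9, 219.9]]
3.04 top [[123.9, 43.7], [38.5, 191.0]]
3.04 scene [[190.1, 310.6], [343.6, 215.3]]
```

View pics/f.png

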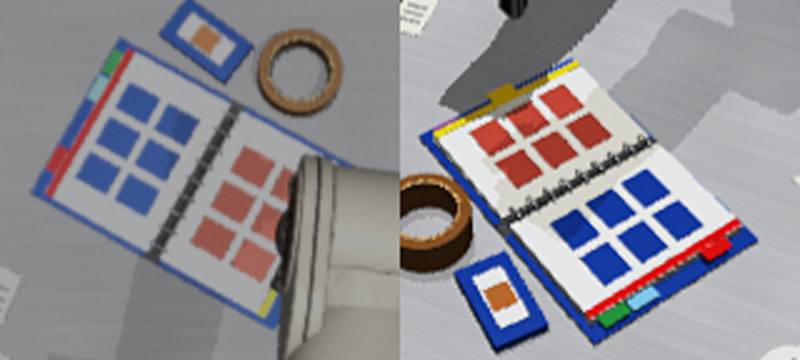

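The red leaf lies flat on the left: its edge is at scene crop (190,318)–(340,225), which matches an angle of 3.14. The yellow leaf, the book and the things in view around it are unmoved, so I'm handing in.

```bash
python3 -c "
from workcell import bot
print(bot.job_done())"
```

```text
the job is handed in; nothing more can be done
None
```

I pushed the red-edged leaf over the spine and pressed it flat on the left-hand pages with about 8 N. The yellow-edged leaf and the book looked unmoved in the last pictures, the robot was clear, and I handed the job in at about 14 s.

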